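# Inspect a carved rosette through a loupe at focal height

### The arm

A 6-joint arm with a two-finger parallel gripper is mounted at the origin on the work surface. World frame = base frame: x ahead of the robot, y to its left, z up, the work surface at z = 0. Lengths are in m, angles in rad, forces in N, time in s.
With the tool pointing down it reaches from about 0.3 to 0.75 m from the base axis. Payload 8.5 kg.
Tool frame: the origin (TCP) lies midway between the tips of the shut fingers; the grasp point (between the pads) lies 19 mm behind it (r.pinch_z is the distance from the TCP to the grasp point, in m); z points along the fingers, y is the line along which they close (so a half turn about z gives the same grasp; the last joint's range is limited). The gripper opens to 88 mm and grips with 3 to 60 N. Pads are 18 mm wide; open, the fingers measure 123 mm over their backs; the gripper's body (75 mm by 187 mm) begins 45 mm behind the grasp point.
Start: joints at [-1.321, 0.381, 1.297, -0, 1.464, -0.215], TCP at [0.247, -0.492, 0.239] pointing down, gripper open.
Joint ranges: [-3.11, 3.11], [-0.89, 2.33], [0.22, 2.48], [-1.42, 4.56], [0.17, 2.85], [-2.88, 2.88]. Speed limits (rad/s): [2.39, 2.39, 3.14, 3.14, 3.14, 3.14].

### API

Orientations are given as a 3x3 rotation matrix whose columns are the frame's x, y, z axes.
In Python, from plant import r, camera, calibration, close_job, recognise, regions_of gives the robot as it stands.
- The arm moves only by the tool play_rows, never from a script. Its argument "series" is a list of rows, each a list of 7 numbers: the shift along the tool's x, y, z as a fraction of full scale, then the turn, a rotation vector about the tool's x, y, z as a fraction of full scale, then the closure, from 0 (fully open) to 1 (shut). A call has 1 to 12 rows; each row shifts and turns the commanded pose from where the row before left it, along the tool's axes as they then stand; what a row does not reach is not made up. Full scale, the value 1, is 0.05 m for a shift and 0.15 rad for a turn. A row lasts 1/8 s, in which the tool goes at most 62.5 mm and 10.7 degrees, less where a joint would pass 70% of its speed; a pose out of reach is approached as far as the arm can. A call with a number of a shift or a turn outside -1 to 1 is refused whole. A call with a gripper value outside its range is refused whole. The fingers move at their own pace and stop on an object; "newtons" is the grip in N (left out, the last holds). Time passes only in rows, so rows that do not move let the fingers close. It gives the time, the measured TCP pose, the force, the opening and the grip force at its end, in the units of the state.
- r.state(): the state, without advancing time (a new reading comes with each control period).
- camera(name): name is "side" or "top"; returns (picture, depth): 480x640x3 uint8, red, green, blue; 480x640 float32, m along the optical axis (not along the pixel's ray), 0 where there is no reading.
- calibration(name): a dict with "intrinsics" (3x3 intrinsics, pixels), "world_from_camera" (4x4, takes a point from camera to world coordinates). Camera axes: x right, y up, looking along -z (the intrinsics and any distortion apply to the point x, -y, -z); pixel columns grow to the right and rows downward; lengths in m; the calibration is good to about 2 mm. A picture is of the moment at which its call begins. calibration takes no time and is no camera call.
- close_job(): hands the job in; it is judged then, once.
Trained networks look in the newest picture that a camera, given by its name, has taken for a name from the list of things; names that differ only in an ending like _2 or _b are one class to them, and where a whole thing is asked for, a point or a joint stands for the part that bears it (a point fixed in the world has none). Each returns a list of dicts, best first, with "conf" (0 to 1); they miss things now and then, are a little off and sometimes report something else, mostly with a low value. They report only what shows in the picture. A call takes as long as a camera call. They do not tell look-alikes from the thing itself.
- recognise(camera, thing): "position" ([row, column] in pixels, amid what is visible of it).
- regions_of(camera, thing): "pixels" (480x640 bool, what is visible of it) and "position" ([row, column] in pixels, amid what is visible of it).
The state is a dict: "clock": time; "joint_pos": joint angles; "dq": joint speeds; "tau": joint torques, N m; "eef_pos": TCP position; "tool_rot": TCP orientation; "contact_force": force on the tool from outside, world axes, zero at the start; "moment": the same for the moment, N m; "finger_gap": opening from 0.0 (shut) to 1.0 (fully open); "grip_force": force on a finger pad.
Only numpy, scipy, OpenCV 4.12 (cv2) and the standard library are available. Lean on these libraries where they do the work, as an engineer would, in place of code of your own. Each camera call takes 0.05 s, during which the arm holds its last target. There are 200 camera calls.

### The job

First slide the carved wooden rosette across the bench, without lifting or tipping it, until it sits inside the blue painted ring at the foot of the focus gauge. Then pick up the red-handled loupe and hold it level over the middle of the rosette, with the lens at the height of the gauge's red pointer, touching neither the rosette nor the gauge; do not shift the pointer or disturb the other things on the bench. Finish while still holding the loupe steady there: do not put it down or let go.

Things in the scene. Friction and masses are not known exactly. Their poses are not given: they have to be found in the camera images.
- rosette: Round carved wooden disc to inspect, about 110 g, loose on the bench: 100 mm across, plain upright rim 16 mm high, pale wood; eight raised darker petals and a small dark round boss (20 mm across) in the middle bring it to 22 mm. Too wide to grip across. Origin: centre of the underside, z up. Starts 13 to 32 cm to the left or right of the painted ring; the loupe lies on the other side.
- gauge: Focus gauge fixed to the bench, with its sliding pointer. Origin: centre of the painted spot on the bench, a white disc 120 mm across with a blue ring round it (144 mm outside), paint only. Its own +x, roughly away from the robot, leads to a dark steel foot (50 by 70 mm, 12 mm high) centred 165 mm off, with a post 12 mm thick, 217 mm high. Keep a wide gripper clear of post and pointer.
- focus_mark (a point): Tip of the red pointer on the gauge's post, at mid-thickness of its 5 mm thick, 12 mm wide blade: 115 mm from the spot's centre along the gauge's +x; the blade points from the post's black collar (28 mm across) towards the space above the spot. Its height is the focal height, 100 to 160 mm above the bench; it differs each time. The collar is held by friction (8 N).
- loupe: Hand loupe, about 90 g, lying flat on the bench: dark round bezel 68 mm across and 14 mm high with a clear lens, then along its own -x a short brass neck and a red handle 18 mm wide, 24 mm high, from 44 to 160 mm from the lens centre. Origin: centre of the bezel's underside; z is up and is the lens's axis; level means z vertical. Handle points roughly to the robot at the start.
- lens (a point): Centre of the lens at mid-height of the bezel, 7 mm above the loupe's underside. This is the point to bring to the pointer's height, over the middle of the rosette.
- grip (a point): Point in the loupe's handle, 70 mm from the lens centre along the loupe's -x and 12 mm above its underside; close to the balance point.
- gouge: Carving gouge with pale wooden handle, 200 mm long, 24 mm thick, lying on the bench: bystander. Origin under the middle of its handle.
- glue_jar: Small jar with orange cap, 56 mm across, 75 mm high: bystander. Origin at centre of its underside.
- blank: Plain wooden block 50 by 90 by 30 mm, at the far left of the work: bystander. Origin at centre of its underside.
- clamp: Heavy red bench clamp lying at the far right, about 340 by 130 mm with its handle, 62 mm high: bystander. Origin under the middle of its jaws.
There are look-alikes about, which are no part of the job. Of the things like the loupe, leave any that is orange or purple; of the rest the larger one is meant.

How it is judged:
By the outcome, as a careful person would: the job done as asked, in the order asked, and still so for the second after the job is handed in, while the arm keeps its last pose, push and grip.
It also fails if it takes over 64 s, if anything falls off the work surface, if the arm or the gripper's body presses on something with over 40 N, if the wrist force passes 120 N, or if a joint passes its speed limit or range.

## Working session

There is one attempt and no reset: what is moved stays moved. The work goes in short steps, Python scripts to look and compute and a tool call to move; the robot and the scene stay as the last step left them, time stands still between calls to the robot, and variables do not carry over. Pictures are saved under pics/ and viewed, at most 10 in all, crops included, and the job is handed in when it is done.

Besides the shell and the picture viewer there is one more tool, called after ">>>" as name(argument=value, ...) on one line, values as JSON. play_rows: Moves the arm, as the interface text tells. Its arguments: {"type":"object","properties":{"series":{"type":"array"},"newtons":{"type":"number"}},"required":["series"]}

```bash
ls; mkdir -p pics
cat > h.py <<'E'
import numpy as np, cv2
from plant import r, camera, calibration, close_job, recognise, regions_of
def cloud(name, depth):
    c=calibration(name);K=np.array(c["intrinsics"]);T=np.array(c["world_from_camera"])
    v,u=np.mgrid[0:480,0:640]
    x=(u-K[0,2])/K[0,0]*depth; y=(v-K[1,2])/K[1,1]*depth
    P=np.stack([x,-y,-depth,np.ones_like(depth)],-1)@T.T
    P=P[...,:3]; P[depth<=0]=np.nan
    return P
E
python3 - <<'E'
from h import *
for n in ("top","side"):
    p,d=camera(n); cv2.imwrite(f"pics/{n}0.png",p[...,::-1]); np.savez(f"{n}0.npz",p=p,d=d)
    c=calibration(n); print(n,{k:np.round(v,3).tolist() for k,v in c.items()})
    P=cloud(n,d)
    for t in ("rosette","gauge","focus_mark","loupe","gouge","glue_jar","blank","clamp"):
        for o in regions_of(n,t)[:4]:
            m=o["pixels"]; q=P[m]; q=q[~np.isnan(q[:,0])]
            print(n,t,round(o["conf"],2),np.round(o["position"]),m.sum(),np.round(np.median(q,0),3) if len(q) else None, np.round(np.percentile(q,2,axis=0),3) if len(q) else None,np.round(np.percentile(q,98,axis=0),3) if len(q) else None)
print(r.state()["clock"],r.pinch_z)
E
```

```text
pics
top {'intrinsics': [[473.575, 0.0, 315.283], [0.0, 473.575, 242.973], [0.0, 0.0, 1.0]], 'world_from_camera': [[0.022, 0.996, -0.084, 0.378], [-1.0, 0.02, -0.019, -0.058], [-0.017, 0.085, 0.996, 1.315], [0.0, 0.0, 0.0, 1.0]]}
top rosette 0.87 [244. 228.] 1006 [0.485 0.205 0.019] [0.441 0.163 0.012] [0.53  0.251 0.026]
top gauge 0.6 [218. 286.] 2726 [0.549 0.047 0.003] [ 0.468 -0.026 -0.003] [0.714 0.101 0.159]
top loupe 0.96 [352. 450.] 701 [ 0.192 -0.406  0.015] [ 0.151 -0.464  0.002] [ 0.267 -0.315  0.029]
top loupe 0.92 [233. 389.] 831 [ 0.517 -0.234  0.014] [ 0.392 -0.278  0.001] [ 0.567 -0.2    0.029]
top loupe 0.84 [288. 268.] 429 [0.355 0.099 0.012] [0.298 0.022 0.003] [0.389 0.133 0.023]
top loupe 0.65 [268. 439.] 388 [ 0.43  -0.379  0.01 ] [ 0.382 -0.411  0.002] [ 0.463 -0.306  0.021]
top gouge 0.64 [148. 208.] 468 [0.74  0.275 0.021] [0.72  0.206 0.   ] [0.766 0.388 0.028]
top glue_jar 0.7 [156. 389.] 431 [ 0.724 -0.223  0.074] [ 0.704 -0.25   0.014] [ 0.753 -0.201  0.08 ]
top blank 0.86 [182. 145.] 664 [0.647 0.44  0.031] [0.622 0.399 0.007] [0.672 0.487 0.037]
top cla
[... 611 characters left out ...]
e loupe 0.76 [196. 353.] 190 [ 0.428 -0.374  0.011] [ 0.386 -0.413  0.   ] [ 0.463 -0.309  0.023]
side loupe 0.74 [219. 328.] 535 [ 0.502 -0.231  0.015] [ 0.392 -0.285  0.003] [ 0.565 -0.201  0.031]
side loupe 0.61 [300. 361.] 401 [0.354 0.091 0.011] [0.296 0.021 0.002] [0.391 0.134 0.024]
side loupe 0.49 [193. 433.] 111 [ 0.151 -0.436  0.014] [ 0.135 -0.469  0.004] [ 0.165 -0.406  0.021]
side glue_jar 0.91 [208. 260.] 363 [ 0.728 -0.215  0.054] [ 0.705 -0.25   0.007] [ 0.756 -0.202  0.081]
side blank 0.73 [398. 230.] 881 [0.648 0.448 0.031] [0.624 0.398 0.003] [0.677 0.488 0.036]
side clamp 0.63 [157. 314.] 1348 [ 0.603 -0.516  0.054] [ 0.554 -0.733  0.005] [ 0.677 -0.439  0.066]
0.9 0.0187
```

View pics/top0.png

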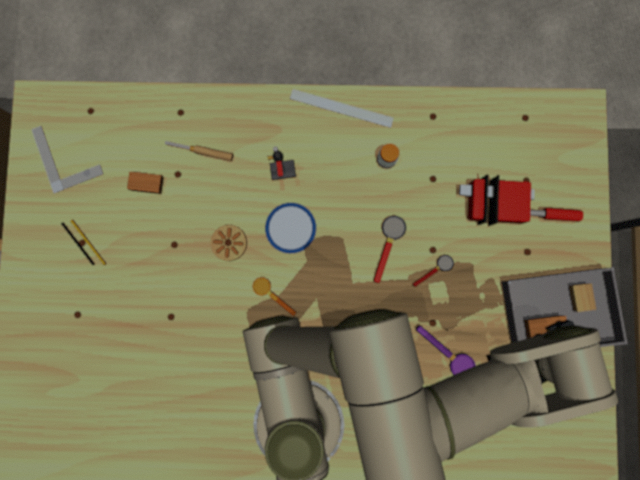

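View pics/side0.png

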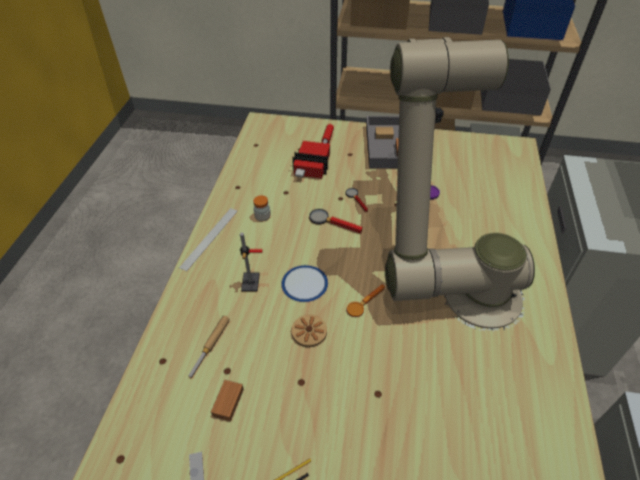

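```bash
cat > m.py <<'E'
from h import *
def ell(n,p,P,mask,label):
    c,_=cv2.findContours(mask.astype(np.uint8),cv2.RETR_EXTERNAL,cv2.CHAIN_APPROX_NONE)
    q=P[mask]; q=q[~np.isnan(q[:,0])]
    (cx,cy),rad=cv2.minEnclosingCircle(q[:,:2].astype(np.float32))
    print(n,label,"n",len(q),"med",np.round(np.median(q,0),4),"circle",round(cx,4),round(cy,4),round(rad,4))
    return q
if __name__=="__main__":
  for n in ("top","side"):
    f=np.load(f"{n}0.npz"); p,d=f["p"],f["d"]; P=cloud(n,d)
    hsv=cv2.cvtColor(p,cv2.COLOR_RGB2HSV); X,Y,Z=P[...,0],P[...,1],P[...,2]
    near=(abs(X-.54)<.12)&(abs(Y-.047)<.12)
    ell(n,p,P,near&(hsv[...,0]>100)&(hsv[...,0]<130)&(hsv[...,1]>110)&(abs(Z)<.015),"ring")
    ros=(np.hypot(X-.485,Y-.207)<.07)&(Z>.010)
    ell(n,p,P,ros,"rosette")
    red=((hsv[...,0]<6)|(hsv[...,0]>174))&(hsv[...,1]>150)
    q=ell(n,p,P,red&(abs(X-.69)<.07)&(abs(Y-.06)<.06)&(Z>.08),"pointer")
    print("  ptr range",np.round(np.percentile(q,[1,25,50,75,99],axis=0),4).tolist())
    lr=(X>.38)&(X<.6)&(Y>-.30)&(Y<-.18)
    q=ell(n,p,P,lr&red&(Z>.014),"handle"); c=q[:,:2].mean(0); w,v=np.linalg.eigh(np.cov((q[:,:2]-c).T)); a=v[:,1]*np.sign(v[0,1]); s=(q[:,:2]-c)@a
    print("  handle dir",a, "ang",np.arctan2(a[1],a[0]),"ends",c+a*s.min(),c+a*s.max(),"z",np.percentile(q[:,2],[5,50,95]))
    ell(n,p,P,lr&~red&(hsv[...,1]<90)&(X>.5)&(Z>.005),"bezel")
    ft=(abs(X-.70)<.06)&(abs(Y-.06)<.07)&(Z>.005)&(Z<.02)
    q=ell(n,p,P,ft,"foot")
    (cc,sz,an)=cv2.minAreaRect(q[:,:2].astype(np.float32)); print("  foot rect",cc,sz,an)
    po=(abs(X-.72)<.06)&(abs(Y-.06)<.07)&(Z>.185); ell(n,p,P,po,"posttop")
    pic=cv2.resize(p[200:310,340:480] if n=="top" else p[170:260,290:410],None,fx=4,fy=4,interpolation=cv2.INTER_CUBIC); cv2.imwrite(f"pics/crop_{n}.png",pic[...,::-1])
  a=cv2.imread("pics/crop_top.png");
E
python3 m.py
```

```text
top ring n 350 med [0.5255 0.0379 0.0021] circle 0.5311 0.0374 0.0692
top rosette n 1018 med [0.4854 0.2052 0.0186] circle 0.4808 0.209 0.0557
top pointer n 79 med [0.6656 0.0584 0.149 ] circle 0.665 0.0588 0.0196
  ptr range [[0.6459, 0.0507, 0.1442], [0.6561, 0.0546, 0.1478], [0.6656, 0.0584, 0.149], [0.6753, 0.0613, 0.1512], [0.6835, 0.0649, 0.1542]]
top handle n 228 med [ 0.4392 -0.2166  0.0245] circle 0.4381 -0.2198 0.0555
  handle dir [ 0.95416372 -0.29928514] ang -0.3039433664872409 ends [ 0.38616195 -0.20038664] [ 0.49185876 -0.23353974] z [0.01992801 0.02451938 0.02913812]
top bezel n 522 med [ 0.5399 -0.2479  0.0114] circle 0.5519 -0.2396 0.0727
top foot n 463 med [0.6922 0.0553 0.0116] circle 0.6977 0.0579 0.0835
  foot rect (0.6998412609100342, 0.05959427356719971) (0.14034299552440643, 0.11805778741836548) 89.02788543701172
top posttop n 37 med [0.6923 0.0617 0.2154] circle 0.6934 0.0618 0.0057
side ring n 143 med [0.5188 0.0565 0.0031] circle 0.5335 0.0328 0.0714
side rosette n 886 med [0.4866 0.2083 0.0192] circle 0.4883 0.2045 0.0524
side pointer n 27 med [0.6668 0.0566 0.1504] circle 0.6664 0.06 0.0183
  ptr range [[0.6488, 0.0532, 0.1477], [0.6571, 0.0553, 0.1497], [0.6668, 0.0566, 0.1504], [0.6747, 0.0594, 0.1516], [0.6838, 0.065, 0.1545]]
side handle n 159 med [ 0.4409 -0.2162  0.0237] circle 0.4393 -0.2212 0.0546
  handle dir [ 0.95771549 -0.28771695] ang -0.2918421261365945 ends [ 0.38872871 -0.20036118] [ 0.49298395 -0.23168155] z [0.01465422 0.02372396 0.03075954]
side bezel n 337 med [ 0.5448 -0.2458  0.0117] circle 0.5501 -0.2461 0.07
side foot n 416 med [0.6918 0.0661 0.0114] circle 0.6995 0.0594 0.0841
  foot rect (0.7000699639320374, 0.06001965329051018) (0.11957763880491257, 0.13768520951271057) 0.33197179436683655
side posttop n 45 med [0.6948 0.063  0.2058] circle 0.6961 0.061 0.006
```

View pics/crop_top.png

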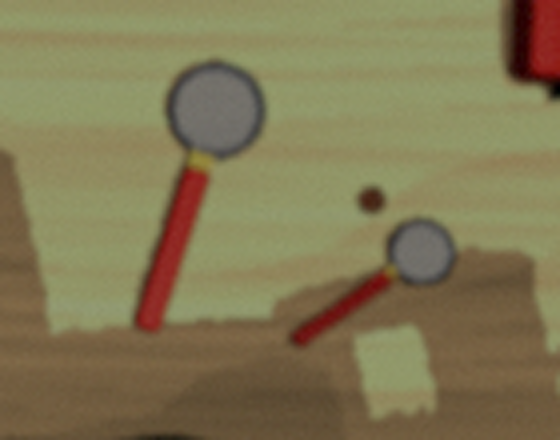

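```bash
cat > fit.py <<'E'
from h import *
def planept(n,uv,z):
    c=calibration(n);K=np.array(c["intrinsics"]);T=np.array(c["world_from_camera"])
    d=T[:3,:3]@np.array([(uv[0]-K[0,2])/K[0,0],-(uv[1]-K[1,2])/K[1,1],-1]); o=T[:3,3]
    return o+d*(z-o[2])/d[2]
def fitell(n,mask,z):
    c,_=cv2.findContours(mask.astype(np.uint8),cv2.RETR_EXTERNAL,cv2.CHAIN_APPROX_NONE)
    c=max(c,key=cv2.contourArea); h=cv2.convexHull(c)
    m=np.zeros(mask.shape,np.uint8); cv2.drawContours(m,[h],-1,1,-1)
    c,_=cv2.findContours(m,cv2.RETR_EXTERNAL,cv2.CHAIN_APPROX_NONE)
    pts=np.array([planept(n,q,z)[:2] for q in c[0][:,0]],np.float64)
    A=np.c_[2*pts,np.ones(len(pts))]; s=np.linalg.lstsq(A,(pts**2).sum(1),rcond=None)[0]
    return s[:2],np.sqrt(s[2]+s[0]**2+s[1]**2)
E
python3 - <<'E'
from fit import *
for n in ("top","side"):
    f=np.load(f"{n}0.npz"); p,d=f["p"],f["d"]; P=cloud(n,d); X,Y,Z=[P[...,i] for i in range(3)]
    hsv=cv2.cvtColor(p,cv2.COLOR_RGB2HSV)
    near=np.hypot(X-.532,Y-.036)<.1
    blue=near&(hsv[...,0]>95)&(hsv[...,0]<135)&(hsv[...,1]>60)
    print(n,"ring",fitell(n,blue,0))
    bare=(np.hypot(X-.532,Y-.036)<.055); print(" bench z",np.median(Z[bare]))
    ros=(np.hypot(X-.485,Y-.207)<.07)&(Z>.010); print(" ros",fitell(n,ros,.016))
    o=[q for q in regions_of(n,"loupe") if abs(q["position"][0]-(233 if n=="top" else 219))<10]
    lr=(np.hypot(X-.543,Y+.248)<.06)&(hsv[...,1]<75); 
    lr2=(np.hypot(X-.543,Y+.248)<.05)&(Z>.007)&((hsv[...,1]<90)); print(" bezel",fitell(n,lr,.014),fitell(n,lr2,.014))
s=r.state(); print(s["clock"],np.round(s["tool_rot"],3).tolist(),s["eef_pos"],s["finger_gap"])
E
```

```text
top ring (array([0.5315765 , 0.03745356]), np.float64(0.06955173744274869))
 bench z 0.0023769774120333542
 ros (array([0.48621609, 0.20620511]), np.float64(0.0493469401726101))
 bezel (array([ 0.5379152 , -0.25026309]), np.float64(0.03364629471040399)) (array([ 0.53830277, -0.24945457]), np.float64(0.03290586345844079))
side ring (array([0.53397312, 0.0326569 ]), np.float64(0.06877322439939429))
 bench z 0.0034187911357901335
 ros (array([0.48766516, 0.20468143]), np.float64(0.05051062274949846))
 bezel (array([ 0.54369196, -0.23910529]), np.float64(0.04565584730227393)) (array([ 0.54055514, -0.25077973]), np.float64(0.036122184635023966))
1.0 [[0.894, 0.448, -0.0], [0.448, -0.894, 0.0], [-0.0, -0.0, -1.0]] [ 0.24651777 -0.49163015  0.23872922] 1.0005334751823396
```

Candidates for the loupe in the top view are the red ones at (228,394) and (263,445), the orange one at (288,262) and the purple one at (352,455). I leave the orange and purple ones. The crop confirms that of the two red ones, (228,394) is clearly the larger, so that is the one meant. I now go behind the rosette to push it with two fingers.

>>> play_rows(series=[[0.68, -0.735, 0, 0, 0, 0, 0.32], [0.68, -0.735, 0, 0, 0, 0, 0.32], [0.68, -0.735, 0, 0, 0, 0, 0.32], [0.68, -0.735, 0, 0, 0, 0, 0.32], [0.68, -0.735, 0, 0, 0, 0, 0.32], [0.68, -0.735, 0, 0, 0, 0, 0.32], [0.68, -0.735, 0, 0, 0, 0, 0.32], [0.68, -0.735, 0, 0, 0, 0, 0.32], [0.68, -0.735, 0, 0, 0, 0, 0.32], [0.68, -0.735, 0, 0, 0, 0, 0.32], [0.68, -0.735, 0, 0, 0, 0, 0.32], [0.68, -0.735, 0, 0, 0, 0, 0.32]])

```text
clock: 2.5
eef_pos: [0.4138, 0.0872, 0.239]
tool_rot: [[0.894, 0.448, 0.001], [0.448, -0.894, -0.0], [0.001, 0.0, -1.0]]
contact_force: [-0.4, -0.8, -0.4]
finger_gap: 0.68
grip_force: 0.0
```

>>> play_rows(series=[[0.68, -0.735, 0, 0, 0, 0, 0.32], [0.68, -0.735, 0, 0, 0, 0, 0.32], [0.68, -0.735, 0, 0, 0, 0, 0.32], [0.68, -0.735, 0, 0, 0, 0, 0.32], [0, 0, 0, 0, 0, -1, 0.32], [0, 0, 0, 0, 0, -1, 0.32], [0, 0, 0, 0, 0, -1, 0.32], [0, 0, 0, 0, 0, -1, 0.32], [0, 0, 0, 0, 0, -1, 0.32], [0, 0, 0, 0, 0, -1, 0.32], [0, 0, 0, 0, 0, -1, 0.32], [0, 0, 0, 0, 0, -1, 0.32]])

```text
clock: 4.0
eef_pos: [0.4693, 0.2778, 0.2387]
tool_rot: [[-0.099, 0.995, 0.0], [0.995, 0.099, 0.0], [0.0, 0.0, -1.0]]
contact_force: [-0.1, 0.6, 0.2]
finger_gap: 0.677
grip_force: 0.0
```

>>> play_rows(series=[[0, 0, 0, 0, 0, -1, 0.32], [0, 0, 0, 0, 0, -0.1, 0.32], [0, 0, 0, 0, 0, 0, 0.32]])

```text
clock: 4.38
eef_pos: [0.4693, 0.2778, 0.2387]
tool_rot: [[-0.254, 0.967, -0.0], [0.967, 0.254, -0.0], [0.0, -0.0, -1.0]]
contact_force: [0.5, -1.1, 0.1]
finger_gap: 0.681
grip_force: 0.0
```

>>> play_rows(series=[[0, 0, 1, 0, 0, 0, 0.32], [0, 0, 1, 0, 0, 0, 0.32], [0, 0, 1, 0, 0, 0, 0.32], [0, 0, 0.8, 0, 0, 0, 0.32], [0, 0, 0.4, 0, 0, 0, 0.32], [0, 0, 0.3, 0, 0, 0, 0.32], [0, 0, 0.14, 0, 0, 0, 0.32], [0, 0, 0, 0, 0, 0, 0.32]])

```text
clock: 5.38
eef_pos: [0.4694, 0.2779, 0.0069]
tool_rot: [[-0.256, 0.967, 0.0], [0.967, 0.256, 0.0], [0.0, 0.0, -1.0]]
contact_force: [0.7, 0.3, -0.2]
finger_gap: 0.681
grip_force: 0.0
```

```bash
cat > look.py <<'E'
import sys
from fit import *
tag=sys.argv[1]; cx,cy=float(sys.argv[2]),float(sys.argv[3])
for n in ("top","side"):
    p,d=camera(n); cv2.imwrite(f"pics/{n}_{tag}.png",p[...,::-1]); np.savez(f"{n}_{tag}.npz",p=p,d=d)
    P=cloud(n,d); X,Y,Z=[P[...,i] for i in range(3)]
    for o in regions_of(n,"rosette")[:2]: 
        m=o["pixels"]&(Z<.04); print(n,"ros",round(o["conf"],2),np.round(o["position"]),m.sum(),fitell(n,m&(Z>.008),.016))
    a=(np.hypot(X-cx,Y-cy)<.075)&(Z>.010)&(Z<.04); 
    if a.sum()>50: print("  depth fit",fitell(n,a,.016))
E
python3 look.py a .487 .2055
```

```text
top ros 0.62 [244. 231.] 1022 (array([0.48564133, 0.20630672]), np.float64(0.04899550090998475))
  depth fit (array([0.48629559, 0.2063761 ]), np.float64(0.04925174225882467))
side ros 0.66 [343. 301.] 75 (array([0.47657312, 0.24434923]), np.float64(0.017027886709476362))Traceback (most recent call last):
  File "look.py", line 8, in <module>
    m=o["pixels"]&(Z<.04); print(n,"ros",round(o["conf"],2),np.round(o["position"]),m.sum(),fitell(n,m&(Z>.008),.016))
                                                                                            ~~~~~~^^^^^^^^^^^^^^^^^^^
  File "fit.py", line 8, in fitell
    c=max(c,key=cv2.contourArea); h=cv2.convexHull(c)
ValueError: max() iterable argument is empty
```

>>> play_rows(series=[[-0.2, 0, 0, 0, 0, 0, 0.32], [-0.2, 0, 0, 0, 0, 0, 0.32], [-0.1, 0, 0, 0, 0, 0, 0.32], [-0.1, 0, 0, 0, 0, 0, 0.32], [-0.2, 0, 0, 0, 0, 0, 0.32], [-0.2, 0, 0, 0, 0, 0, 0.32], [-0.2, 0, 0, 0, 0, 0, 0.32], [-0.2, 0, 0, 0, 0, 0, 0.32], [-0.2, 0, 0, 0, 0, 0, 0.32], [-0.2, 0, 0, 0, 0, 0, 0.32], [-0.2, 0, 0, 0, 0, 0, 0.32], [-0.2, 0, 0, 0, 0, 0, 0.32]])

```text
clock: 7.08
eef_pos: [0.4976, 0.1708, 0.0068]
tool_rot: [[-0.256, 0.967, 0.0], [0.967, 0.256, 0.0], [0.0, 0.0, -1.0]]
contact_force: [0.1, 1.6, 0.7]
finger_gap: 0.68
grip_force: 0.3
```

>>> play_rows(series=[[-0.2, 0, 0, 0, 0, 0, 0.32], [-0.2, 0, 0, 0, 0, 0, 0.32], [-0.2, 0, 0, 0, 0, 0, 0.32], [-0.2, 0, 0, 0, 0, 0, 0.32], [-0.2, 0, 0, 0, 0, 0, 0.32], [-0.2, 0, 0, 0, 0, 0, 0.32], [-0.2, 0, 0, 0, 0, 0, 0.32], [0, 0, 0, 0, 0, 0, 0.32]])

```text
clock: 8.07
eef_pos: [0.5156, 0.1031, 0.0067]
tool_rot: [[-0.255, 0.967, 0.0], [0.967, 0.255, -0.0], [-0.0, 0.0, -1.0]]
contact_force: [0.3, 0.2, 0.2]
finger_gap: 0.684
grip_force: 0.0
```

```bash
sed -i 's/        m=o/        m=o/; s/for o in regions_of(n,"rosette")\[:2\]/for o in regions_of(n,"rosette")[:1] if n=="top" else []/' look.py; python3 look.py b .526 .056
```

```text
top ros 0.57 [234. 291.] 473 (array([0.52404012, 0.04021744]), np.float64(0.036466392562436126))
  depth fit (array([0.52532546, 0.04152969]), np.float64(0.03988746982633534))
  depth fit (array([0.51597295, 0.09829737]), np.float64(0.03275446560222483))
```

View pics/top_b.png

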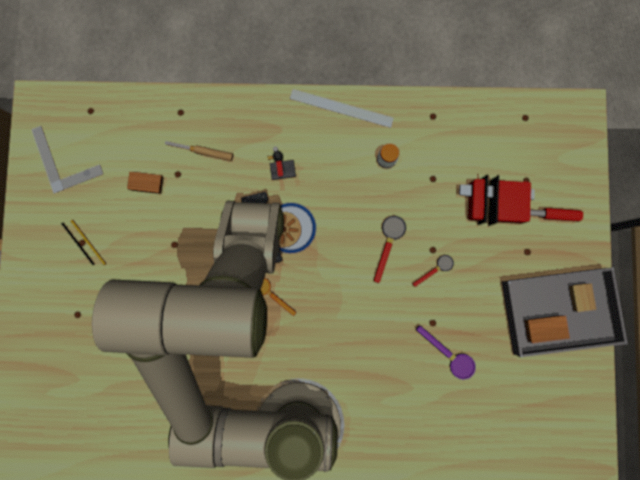

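>>> play_rows(series=[[-0.2, 0, 0, 0, 0, 0, 0.32], [-0.1, 0, 0, 0, 0, 0, 0.32], [-0.1, 0, 0, 0, 0, 0, 0.32], [0, 0, 0, 0, 0, 0, 0.32], [0.2, 0, 0, 0, 0, 0, 0.32], [0.6, 0, 0, 0, 0, 0, 0.32], [1, 0, 0, 0, 0, 0, 0.32], [0.6, 0, 0, 0, 0, 0, 0.32], [0, 0, 0, 0, 0, 0, 0.32]])

```text
clock: 9.35
eef_pos: [0.4887, 0.2026, 0.0068]
tool_rot: [[-0.26, 0.966, -0.0], [0.966, 0.26, 0.0], [0.0, -0.0, -1.0]]
contact_force: [0.6, -1.6, -0.3]
finger_gap: 0.682
grip_force: 0.0
```

```bash
cat > rel.py <<'E'
import sys
from fit import *
tag=sys.argv[1]
for n in ("top","side"):
    if len(sys.argv)>2 and n not in sys.argv[2:]: continue
    p,d=camera(n); cv2.imwrite(f"pics/{n}_{tag}.png",p[...,::-1]); np.savez(f"{n}_{tag}.npz",p=p,d=d)
    P=cloud(n,d); X,Y,Z=[P[...,i] for i in range(3)]
    hsv=cv2.cvtColor(p,cv2.COLOR_RGB2HSV); near=np.hypot(X-.532,Y-.036)<.1
    blue=near&(hsv[...,0]>95)&(hsv[...,0]<135)&(hsv[...,1]>60)
    print(n,"ring",fitell(n,blue,0))
    a=(np.hypot(X-.532,Y-.036)<.075)&(Z>.010)&(Z<.04); print("  ros",fitell(n,a,.016),a.sum())
    cv2.imwrite(f"pics/crop_{n}_{tag}.png",cv2.resize(p[180:280,240:360] if n=="top" else p[220:340,220:380],None,fx=4,fy=4,interpolation=cv2.INTER_CUBIC)[...,::-1])
E
python3 rel.py c
```

```text
top ring (array([0.53166706, 0.03738668]), np.float64(0.0695346731486484))
  ros (array([0.53151607, 0.03786568]), np.float64(0.049129468894699733)) 1015
side ring (array([0.5809632 , 0.03839717]), np.float64(0.027585762269931143))Traceback (most recent call last):
  File "rel.py", line 11, in <module>
    a=(np.hypot(X-.532,Y-.036)<.075)&(Z>.010)&(Z<.04); print("  ros",fitell(n,a,.016),a.sum())
                                                                     ~~~~~~^^^^^^^^^^
  File "fit.py", line 8, in fitell
    c=max(c,key=cv2.contourArea); h=cv2.convexHull(c)
ValueError: max() iterable argument is empty
```

View pics/crop_top_c.png

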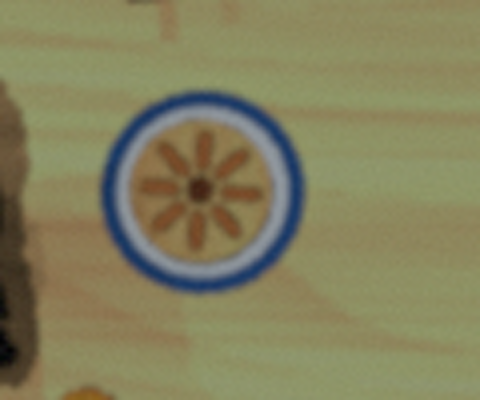

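>>> play_rows(series=[[0, 0, -1, 0, 0, 0, 0.32], [0, 0, -1, 0, 0, 0, 0.32], [0, 0, -1, 0, 0, 0, 0.32], [0, 0, 0, 0, 0, -1, 0.32], [0, 0, 0, 0, 0, -1, 0.32], [0, 0, 0, 0, 0, -1, 0.32], [0, 0, 0, 0, 0, -1, 0.32], [0, 0, 0, 0, 0, -1, 0.32], [0, 0, 0, 0, 0, -1, 0.32], [0, 0, 0, 0, 0, -0.75, 0.32], [0, 0, 0, 0, 0, 0, 0.32]])

```text
clock: 10.82
eef_pos: [0.49, 0.1996, 0.1567]
tool_rot: [[-0.955, 0.297, -0.0], [0.297, 0.955, -0.0], [0.0, -0.0, -1.0]]
contact_force: [0.3, -0.5, -0.2]
finger_gap: 0.679
grip_force: 0.0
```

>>> play_rows(series=[[-0.24, -0.925, 0, 0, 0, 0, 0.32], [-0.24, -0.925, 0, 0, 0, 0, 0.32], [-0.24, -0.925, 0, 0, 0, 0, 0.32], [-0.24, -0.925, 0, 0, 0, 0, 0.32], [-0.24, -0.925, 0, 0, 0, 0, 0.32], [-0.24, -0.925, 0, 0, 0, 0, 0.32], [-0.24, -0.925, 0, 0, 0, 0, 0.32], [-0.24, -0.925, 0, 0, 0, 0, 0.32], [-0.24, -0.925, 0, 0, 0, 0, 0.32], [0, 0, 0, 0, 0, 0, 0.32]])

```text
clock: 12.08
eef_pos: [0.4697, -0.2322, 0.1565]
tool_rot: [[-0.953, 0.302, 0.0], [0.302, 0.953, -0.001], [-0.0, -0.0, -1.0]]
contact_force: [0.2, 1.1, 0.0]
finger_gap: 0.682
grip_force: 0.0
```

Run:
```python
from fit import *
s=r.state(); print(s["eef_pos"],np.arctan2(s["tool_rot"][1][0],s["tool_rot"][0][0]))
for n in ("top","side"):
    p,d=camera(n); cv2.imwrite(f"pics/{n}_d.png",p[...,::-1]); np.savez(f"{n}_d.npz",p=p,d=d); P=cloud(n,d); X,Y,Z=[P[...,i] for i in range(3)]
    hsv=cv2.cvtColor(p,cv2.COLOR_RGB2HSV); red=((hsv[...,0]<6)|(hsv[...,0]>174))&(hsv[...,1]>150)
    m=red&(X>.36)&(X<.52)&(Y>-.27)&(Y<-.17)&(Z<.05)&(Z>.01); q=P[m]; print(n,m.sum(), q.mean(0) if m.sum() else None)
    a=(np.hypot(X-.532,Y-.036)<.075)&(Z>.010)&(Z<.04)
    if a.sum()>100: print("  ros",fitell(n,a,.016),a.sum())
```

```text
[ 0.46967445 -0.23221208  0.15648809] 2.835298713838055
top 12 [ 0.46278729 -0.22653166  0.02560218]
  ros (array([0.53158084, 0.03785532]), np.float64(0.04912973868933313)) 1013
side 182 [ 0.43974666 -0.21602244  0.02187821]
  ros (array([0.53279857, 0.03562901]), np.float64(0.05099005389971708)) 710
```

View pics/side_d.png

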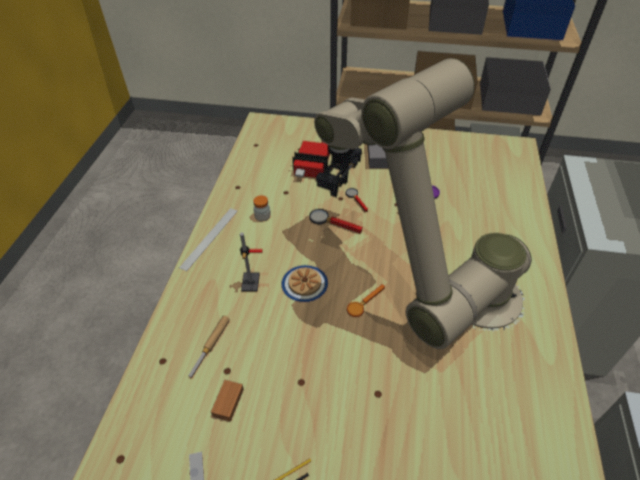

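>>> play_rows(series=[[0, 0.09, 1, 0, 0, 0, 0.32], [0, 0, 1, 0, 0, 0, 0.32], [0, 0, 0.6, 0, 0, 0, 0.32], [0, 0, 0.3, 0, 0, 0, 0.32], [0, 0, 0.14, 0, 0, 0, 0.32], [0, 0, 0, 0, 0, 0, 0.32]])

```text
clock: 12.92
eef_pos: [0.4719, -0.2247, 0.0053]
tool_rot: [[-0.956, 0.295, 0.001], [0.295, 0.956, -0.001], [-0.001, -0.0, -1.0]]
contact_force: [0.2, 0.0, 0.0]
finger_gap: 0.681
grip_force: 0.0
```

>>> play_rows(series=[[0, 0, 0, 0, 0, 0, 0.6], [0, 0, 0, 0, 0, 0, 0.7], [0, 0, 0, 0, 0, 0, 1], [0, 0, 0, 0, 0, 0, 1], [0, 0, 0, 0, 0, 0, 1], [0, 0, 0, 0, 0, 0, 1], [0, 0, 0, 0, 0, 0, 1]], newtons=30)

```text
clock: 13.8
eef_pos: [0.4716, -0.2249, 0.0049]
tool_rot: [[-0.956, 0.295, 0.0], [0.295, 0.956, -0.0], [-0.0, -0.0, -1.0]]
contact_force: [-0.1, 0.0, 2.6]
finger_gap: 0.198
grip_force: 30.0
```

>>> play_rows(series=[[0, 0, -0.1, 0, 0, 0, 1], [0, 0, -0.3, 0, 0, 0, 1], [0, 0, -0.6, 0, 0, 0, 1], [0, 0, -0.8, 0, 0, 0, 1], [0, 0, -0.6, 0, 0, 0, 1], [0, 0, -0.34, 0, 0, 0, 1], [0, 0, 0, 0, 0, 0, 1]])

```text
clock: 14.68
eef_pos: [0.4719, -0.225, 0.1434]
tool_rot: [[-0.956, 0.295, 0.002], [0.295, 0.956, -0.002], [-0.003, -0.001, -1.0]]
contact_force: [0.0, -0.5, -1.3]
finger_gap: 0.2
grip_force: 30.0
```

>>> play_rows(series=[[0.09, 0.27, 0, 0, 0, 0, 1], [0.18, 0.54, 0, 0, 0, 0, 1], [0.18, 0.54, 0, 0, 0, 0, 1], [0.18, 0.54, 0, 0, 0, 0, 1], [0.18, 0.54, 0, 0, 0, 0, 1], [0.18, 0.54, 0, 0, 0, 0, 1], [0.18, 0.54, 0, 0, 0, 0, 1], [0.18, 0.54, 0, 0, 0, 0, 1], [0.18, 0.54, 0, 0, 0, 0, 1], [0.18, 0.54, 0, 0, 0, 0, 1], [0.09, 0.27, 0, 0, 0, 0, 1], [0, 0, 0, 0, 0, 0, 1]])

```text
clock: 16.18
eef_pos: [0.4647, 0.0604, 0.1414]
tool_rot: [[-0.956, 0.293, -0.001], [0.293, 0.956, 0.0], [0.001, -0.0, -1.0]]
contact_force: [0.1, -0.6, -0.9]
finger_gap: 0.199
grip_force: 30.0
```

```bash
cat > chk.py <<'E'
import sys
from fit import *
tag=sys.argv[1]
s=r.state(); print(s["clock"],s["eef_pos"],s["finger_gap"],s["grip_force"])
for n in ("top","side"):
    p,d=camera(n); cv2.imwrite(f"pics/{n}_{tag}.png",p[...,::-1]); np.savez(f"{n}_{tag}.npz",p=p,d=d); P=cloud(n,d); X,Y,Z=[P[...,i] for i in range(3)]
    hsv=cv2.cvtColor(p,cv2.COLOR_RGB2HSV); red=((hsv[...,0]<6)|(hsv[...,0]>174))&(hsv[...,1]>120)
    q=P[red&(abs(X-.667)<.025)&(abs(Y-.058)<.03)&(Z>.08)]; print(n,"ptr",len(q),np.round(np.median(q,0),4))
    b=(np.hypot(X-.5325,Y-.0365)<.045)&(Z>.1)&~red; q=P[b]; print("  bezel",b.sum(),np.round(np.percentile(q[:,2],[10,50,90]),4))
    print("  bezel fit",fitell(n,b,float(np.median(q[:,2]))))
    A=np.c_[q[:,:2]-q[:,:2].mean(0),np.ones(len(q))]; print("  tilt",np.linalg.lstsq(A,q[:,2],rcond=None)[0])
    g=(np.hypot(X-.665,Y-.06)<.09)&(abs(Z)<.008); print("  bench near",np.median(Z[g]))
    cv2.imwrite(f"pics/crop_{n}_{tag}.png",cv2.resize(p[130:290,220:370] if n=="top" else p[200:340,210:400],None,fx=4,fy=4,interpolation=cv2.INTER_CUBIC)[...,::-1])
E
python3 chk.py e
```

```text
16.175 [0.46470681 0.06042283 0.14137816] 0.19933987831439084 29.996504047885537
top ptr 80 [0.6651 0.0584 0.1493]
  bezel 419 [0.1454 0.1512 0.4202]
  bezel fit (array([0.53792379, 0.05287521]), np.float64(0.03585342490634398))
  tilt [-4.72311211  0.46845606  0.24725044]
  bench near 0.0010396363832976263
side ptr 29 [0.6683 0.0582 0.1514]
  bezel 221 [0.146  0.1508 0.4209]
  bezel fit (array([0.54240422, 0.03673926]), np.float64(0.029152711727193636))
  tilt [-4.35737993  0.69159709  0.20960443]
  bench near 0.002022483767218919
```

View pics/crop_side_e.png

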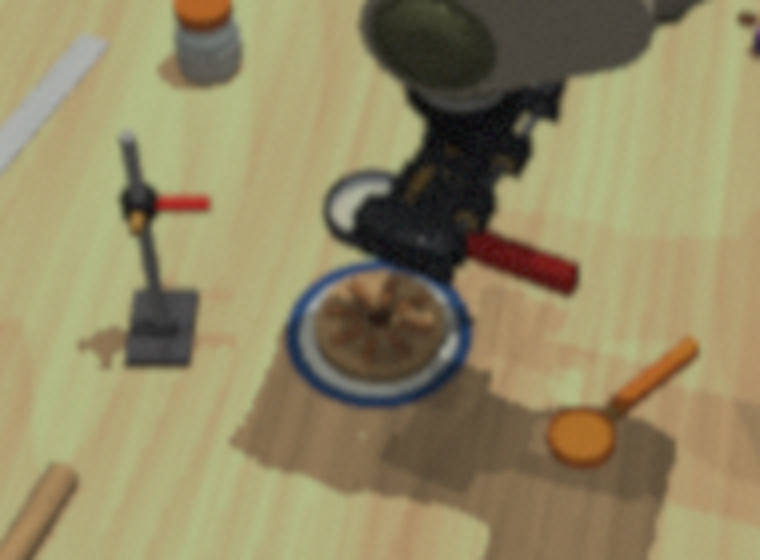

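Run:
```python
from fit import *
for n in ("top","side"):
    f=np.load(f"{n}_e.npz"); p,d=f["p"],f["d"]; P=cloud(n,d); X,Y,Z=[P[...,i] for i in range(3)]
    hsv=cv2.cvtColor(p,cv2.COLOR_RGB2HSV); red=((hsv[...,0]<6)|(hsv[...,0]>174))&(hsv[...,1]>120)
    m=red&(abs(X-.664)<.02)&(abs(Y-.058)<.03)&(Z>.08); print(n,"ptr pct",np.round(np.percentile(Z[m],[10,30,50,70,90]),4))
    t=(np.hypot(X-.695,Y-.062)<.02)&(Z>.195); print(" post top",t.sum(),np.round(np.percentile(Z[t],[25,50,75,90,97]),4))
    b=(Z>.13)&(Z<.165)&(np.hypot(X-.5325,Y-.0365)<.06)&(hsv[...,1]<110)&~red
    k,l,st,_=cv2.connectedComponentsWithStats(b.astype(np.uint8)); 
    i=1+np.argmax(st[1:,4]); b=l==i; q=P[b]
    print(" bezel",len(q),st[i],np.round(np.percentile(Z[b],[10,30,50,70,90]),4), "xy",np.round(q.min(0),4),np.round(q.max(0),4))
    A=np.c_[q[:,:2]-[.5325,.0365],np.ones(len(q))]; c=np.linalg.lstsq(A,q[:,2],rcond=None)[0]; print(" plane",np.round(c,4))
    print(" fit",fitell(n,b,.1505))
    h=red&(Z>.1)&(Z<.18)&(X<.47)&(abs(Y-.07)<.06); q=P[h]; print(" handle",len(q), np.round(np.median(q,0),4) if len(q) else "", np.round(np.percentile(q[:,2],[50,75,95]),4) if len(q) else "")
```

```text
top ptr pct [0.1461 0.1479 0.1493 0.1503 0.152 ]
 post top 30 [0.2078 0.2147 0.2171 0.2184 0.2206]
 bezel 255 [272 207  27  18 255] [0.1446 0.1466 0.1481 0.1499 0.1528] xy [0.523  0.0074 0.1398] [0.5654 0.0721 0.1562]
 plane [ 0.0361 -0.0265  0.1479]
 fit (array([0.54215217, 0.03711548]), np.float64(0.02573000915665642))
 handle 58 [0.416  0.0757 0.1614] [0.1614 0.1634 0.1656]
side ptr pct [0.1491 0.1501 0.1507 0.152  0.1537]
 post top 35 [0.2028 0.2099 0.2157 0.2195 0.2206]
 bezel 171 [291 242  18  20 171] [0.1455 0.148  0.1496 0.1514 0.1539] xy [0.5227 0.0014 0.138 ] [0.5676 0.0698 0.1577]
 plane [ 0.0589 -0.0344  0.1484]
 fit (array([0.54246744, 0.03648368]), np.float64(0.029160868554850047))
 handle 188 [0.4215 0.0771 0.1594] [0.1594 0.1623 0.1659]
```

View pics/crop_top_e.png

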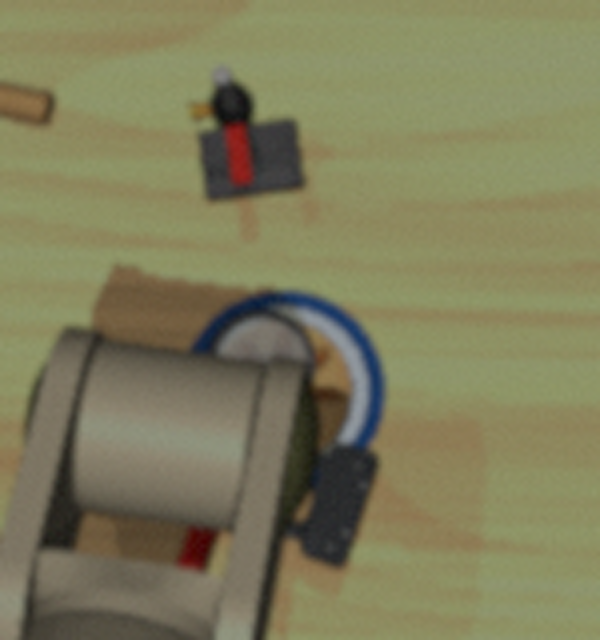

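>>> play_rows(series=[[0, 0, -0.05, 0, 0, 0, 1], [0, 0, 0, 0, 0, 0, 1], [0, 0, 0, 0, 0, 0, 1], [0, 0, 0, 0, 0, 0, 1], [0, 0, 0, 0, 0, 0, 1], [0, 0, 0, 0, 0, 0, 1]])

```text
clock: 17.02
eef_pos: [0.4651, 0.0598, 0.1442]
tool_rot: [[-0.956, 0.295, -0.0], [0.295, 0.956, 0.0], [0.0, 0.0, -1.0]]
contact_force: [0.5, 0.5, -0.7]
finger_gap: 0.2
grip_force: 30.0
```

Run:
```python
from fit import *
from scipy.optimize import least_squares
for n in ("top","side"):
    p,d=camera(n); cv2.imwrite(f"pics/{n}_f.png",p[...,::-1]); P=cloud(n,d); X,Y,Z=[P[...,i] for i in range(3)]
    hsv=cv2.cvtColor(p,cv2.COLOR_RGB2HSV); red=((hsv[...,0]<6)|(hsv[...,0]>174))&(hsv[...,1]>120)
    b=(Z>.13)&(Z<.168)&(np.hypot(X-.5325,Y-.0365)<.06)&(hsv[...,1]<110)&~red
    k,l,st,_=cv2.connectedComponentsWithStats(b.astype(np.uint8)); b=l==1+np.argmax(st[1:,4])
    c,_=cv2.findContours(b.astype(np.uint8),0,cv2.CHAIN_APPROX_NONE); pts=np.array([planept(n,q,.1525)[:2] for q in max(c,key=len)[:,0]])
    far=pts[(pts-[.5325,.0365])@[.956,-.295]>.012]
    s=least_squares(lambda v:np.hypot(*(far-v).T)-.034,[.5325,.0365],loss="soft_l1",f_scale=.002); print(n,"lens xy",np.round(s.x,4),len(far),"rms",np.sqrt(np.mean(s.fun**2)),"z",np.round(np.median(Z[b]),4))
    m=red&(abs(X-.664)<.02)&(abs(Y-.058)<.03)&(Z>.08); print("  ptr",np.round(np.median(P[m],0),4))
    h=red&(Z>.1)&(Z<.18)&(X<.47)&(abs(Y-.07)<.06); print("  handle",np.round(np.median(P[h],0),4))
    a=(np.hypot(X-.532,Y-.036)<.075)&(Z>.010)&(Z<.035); print("  ros px",a.sum(), np.round(np.median(P[a],0),4))
s=r.state(); print(s["eef_pos"],s["grip_force"],np.round(s["moment"],2),s["clock"])
```

```text
top lens xy [0.531  0.0392] 28 rms 0.0008523358004755668 z 0.1513
  ptr [0.6656 0.0583 0.1498]
  handle [0.4147 0.0748 0.165 ]
  ros px 194 [0.5348 0.0032 0.0179]
side lens xy [0.5332 0.0351] 30 rms 0.008276609698630403 z 0.152
  ptr [0.6668 0.0579 0.1512]
  handle [0.4222 0.0775 0.1624]
  ros px 707 [0.5322 0.0389 0.0192]
[0.46515181 0.0597444  0.14425304] 29.996441435068846 [ 0.06 -0.04 -0.01] 17.125
```

View pics/side_f.png

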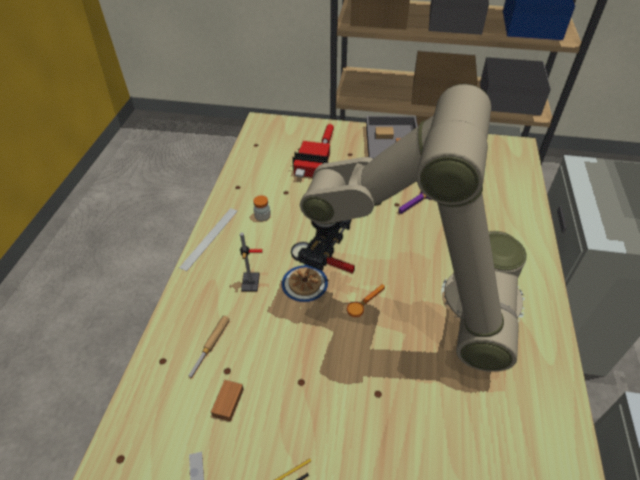

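The side view shows the rosette in the ring at (283,305) and the loupe level above it. The gauge pointer at (250,250) and the other things are undisturbed. The lens is within about 2 mm of the rosette's middle, so I hand in.

```bash
python3 -c "
from plant import close_job
print(close_job())"
```

```text
the job is handed in; nothing more can be done
None
```

The job is handed in: the rosette sits in the ring within about 1 mm of its centre, and the arm is holding the larger red loupe over it, level as far as I could measure, with the lens within about 2 mm of the rosette's middle and of the pointer's height, after about 17 s of the 64 s.

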